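# Lower the ratchet hold-down onto the slat

## Robot

A 6-joint arm with a two-finger parallel gripper is mounted at the origin on the work surface. World frame = base frame: x ahead of the robot, y to its left, z up, the work surface at z = 0. Lengths are in m, angles in rad, forces in N, time in s.
With the tool pointing down it reaches from about 0.375 to 0.9 m from the base axis. Payload 3.1 kg.
Tool frame: the origin (TCP) lies midway between the tips of the shut fingers; the grasp point (between the pads) lies 19 mm behind it; z points along the fingers, y is the line along which they close (so a half turn about z gives the same grasp; the last joint's range is limited). The gripper opens to 85 mm and grips with 20 to 120 N. Pads are 22 mm wide; open, the fingers measure 114 mm over their backs; the gripper's body (76 mm by 85 mm) begins 54 mm behind the grasp point. The pads swing forward as they close: fully open they stand 13 mm farther back than shut.
Start: joints at [1.145, 0.527, 1.433, -0, 1.181, -0.178], TCP at [0.153, 0.606, 0.231] pointing down, gripper open.
Joint ranges: [-3.08, 3.08], [-0.75, 2.2], [0.22, 2.44], [-1.43, 4.57], [0, 2.65], [-2.85, 2.85]. Speed limits (rad/s): [2.79, 2.79, 3.14, 3.14, 3.14, 3.14].

## Interface

Orientations are given as a unit quaternion [x, y, z, w].
In Python, from station import manip gives the robot as it stands. The module is installed in compiled form; this text tells all that it offers.
- The arm moves only by the tool apply_moves, never from a script. Its arguments are lists of equal length, an entry for each row: "claw": the gripper's target within -1 to 1 (fully open at 1, half-way at 0, shut at -1); "travel": the shift along the tool's x, y, z scaled (see below), a list of three; "turn": the turn, a rotation vector about the tool's x, y, z scaled (see below), a list of three. In form: {"claw": [claw, ...], "travel": [[dx, dy, dz], ...], "turn": [[rx, ry, rz], ...]}. A call has 1 to 5 rows; each row is the pose to reach, as a shift and turn from the pose commanded when the call began, along the tool's axes at that moment, turning the shorter way round; what a row does not reach only later rows make up. The controller multiplies each number of a shift by 800 mm and each number of a turn by 180 degrees. A row lasts 1/12 s, in which the tool goes at most 41.7 mm and 7.16 degrees, less where a joint would pass 70% of its speed; a pose out of reach is approached as far as the arm can. A call with a number of a shift or a turn outside -1 to 1 is refused whole. A call with a gripper value outside its range is refused whole. The fingers move at their own pace and stop on an object; "newtons" is the grip in N (left out, the last holds). Time passes only in rows, so rows that repeat a pose let the fingers close. It gives the time, the measured TCP pose, the force, the opening and the grip force at its end, in the units of the state.
- manip.sense(): the state, without advancing time (a new reading comes with each control period).
- manip.snapshot(name): name is "side" or "top"; returns a dict with "pixels" (420x560x3 uint8, red, green, blue), "depth" (420x560 float32, m along the optical axis (not along the pixel's ray), 0 where there is no reading), "intrinsics" (3x3 intrinsics, pixels), "R" (3x3) and "t" (3): a world point X has camera coordinates R X + t. Camera axes: x right, y down, z forward; pixel columns grow to the right and rows downward; lengths in m; the calibration is good to about 2 mm. A picture is of the moment at which its call begins.
- manip.sign_off(): hands the job in; it is judged then, once.
The state is a dict: "t": time; "q": joint angles; "qd": joint speeds; "tau": joint torques, N m; "tcp_pos": TCP position; "tool_rot": TCP orientation; "force": force on the tool from outside, world axes, zero at the start; "ft_torque": the same for the moment, N m; "finger_gap": opening from 0.0 (shut) to 1.0 (fully open); "gripper_force": force on a finger pad.
Only numpy, scipy, OpenCV 4.12 (cv2) and the standard library are available. Lean on these libraries where they do the work, as an engineer would, in place of code of your own. Each camera call takes 0.05 s, during which the arm holds its last target. There are 200 camera calls.

## Task

Press the thumb plate of the ratchet pawl down until the pawl is free of the teeth, then push the hold-down arm down by its crossbar until its rubber pad rests on the wooden slat in the jig. Only press and push, lifting nothing: do not force the arm down against the engaged pawl, leave the pawl pressed free, and leave the slat and the things around the fixture where they are.

Things in the scene. Friction and masses are not known exactly. Their poses are not given: they have to be found in the camera images.
- fixture: steel hold-down fixture fixed to the bench; bed plate 400 x 130 x 12 mm (local x -230 to +170, y -65 to +65). Its origin is on the bench under the arm's axle; x runs from the arm side (-x: jig, slat, arm) to the pawl side (+x), z is up. The axle is parallel to local y, 100 mm above the origin; it lies between two 10 mm wide green posts (tops at 118 mm) and carries a toothed steel quadrant, 66 mm radius over the teeth. The jig, 50 mm high, is centred at local x -110
- bar_centre (a point): centre of the arm's black crossbar, a round bar of 26 mm diameter, 100 mm long, parallel to the fixture's y. The bar lies 201 mm from the axle on the -x side; the arm is a 16 mm steel rod from the axle to the middle of the bar. At the start the bar stands about 270 to 280 mm above the bench; lowered it is at 120 mm above the bench, 200 mm from the axle. It travels on a circle about the axle
- holddown (a joint): angle of the hold-down arm in rad: 0 fully raised, growing as the arm swings down; the pad (24 x 30 mm, 110 mm from the axle) meets the slat at 1.00. It starts between 0 and 0.09. The hinge is stiff (0.8 N m): the arm stays where it is left, and about 5 to 9 N straight down on the bar moves it once the pawl is free. With the pawl engaged it has only about 0.03 to 0.12 rad of downward play; some three teeth pass the pawl on the way down
- thumb_plate (a point): middle of the upper face of the pawl's thumb plate, a steel plate 34 (local x) x 32 x 6 mm at the fixture's +x end, 89 mm above the bench and 142 mm from the axle, tilted 0.2 rad up at its outer end; below it the space is free. It swings down about 39 mm, moving about 8 mm outwards (+x), about the pawl pivot at local x 56, z 45 mm
- pawl (a joint): angle of the pawl in rad: 0 engaged (nose between the teeth), growing as the thumb plate is pressed down; the nose is free of the teeth from about 0.20, the end stop is at 0.40. Stiff pivot: it needs 2 to 4 N on the plate and stays where it is left
- slat: loose wooden slat 30 x 240 x 18 mm lying along the fixture's y in the jig, under the pad; origin at the centre of its underside, 40 mm above the bench
- jar: bystander: glass jar with steel lid, 56 mm diameter, 75 mm high, standing beside the pawl side of the fixture; origin at the centre of its underside
- offcut: bystander: dark wooden block 60 x 45 x 35 mm beside the jig; origin at the centre of its underside
- hammer: bystander: hammer lying on the bench to the robot's right
- carton: bystander: cardboard carton 80 x 110 x 150 mm standing to the right of the fixture; origin at the centre of its underside
There are look-alikes about, which are no part of the job. Of the things shaped like the slat, the wooden one is meant.

How it is judged:
By the outcome, as a careful person would: the job done as asked, in the order asked, and still so for the second after the job is handed in, with the robot touching nothing.
It also fails if it takes over 40 s, if anything falls off the work surface, if the arm or the gripper's body presses on something with over 40 N, if the wrist force passes 120 N, or if a joint passes its speed limit or range.

## Working session

There is one attempt and no reset: what is moved stays moved. The work goes in short steps, Python scripts to look and compute and a tool call to move; the robot and the scene stay as the last step left them, time stands still between calls to the robot, and variables do not carry over. Pictures are saved under pics/ and viewed, at most 10 in all, crops included, and the job is handed in when it is done.

Besides the shell and the picture viewer there is one more tool, called after "Request:" by a JSON object that holds its "op" and its "data". apply_moves: Moves the arm, as the interface text tells. Shifts and turns lie within -1 to 1; 1 stands for 800 mm of shift or 180 degrees of turn. Its arguments: {"type":"object","properties":{"claw":{"type":"array","items":{"type":"number"}},"travel":{"type":"array","items":{"type":"array","items":{"type":"number"}}},"turn":{"type":"array","items":{"type":"array","items":{"type":"number"}}},"newtons":{"type":"number"}},"required":["claw","travel","turn"]}

```bash
mkdir -p pics; python3 - <<'E'
from station import manip
import cv2,numpy as np
for n in("side","top"):
    s=manip.snapshot(n); np.savez(n+"0.npz",**s); cv2.imwrite(f"pics/{n}0.png",cv2.resize(s["pixels"][:,:,::-1],(784,588)))
    print(n,(-s["R"].T@s["t"]).round(3),s["intrinsics"][0,0])
s=manip.sense();print(s["t"],s["tcp_pos"],s["tool_rot"],s["force"])
E
```

```text
side [ 0.309 -0.744  1.104] 387.18623566084494
top [ 0.379 -0.027  1.341] 409.117265051526
0.1 [0.15239012 0.60548033 0.23042602] [ 1.23088868e-01  9.92395170e-01 -9.32230442e-04 -2.96219451e-04] [-0.25874551 -1.02932689 -0.97553109]
```

View pics/side0.png

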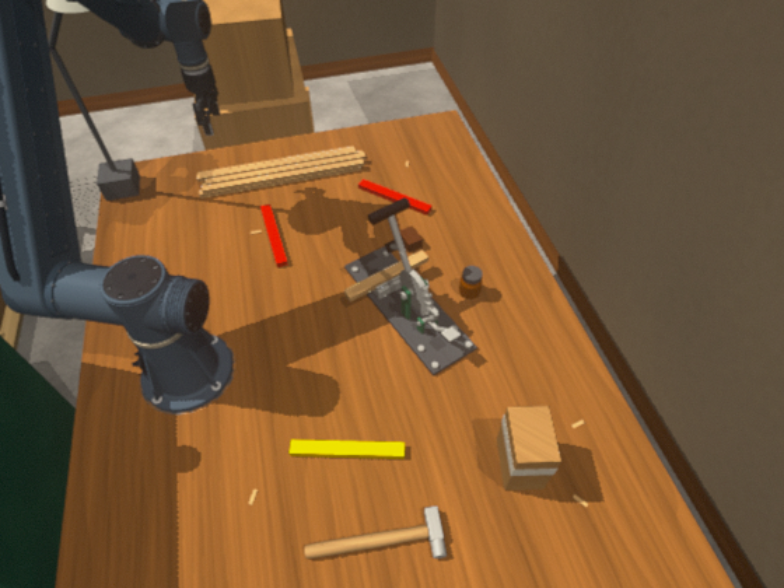

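View pics/top0.png

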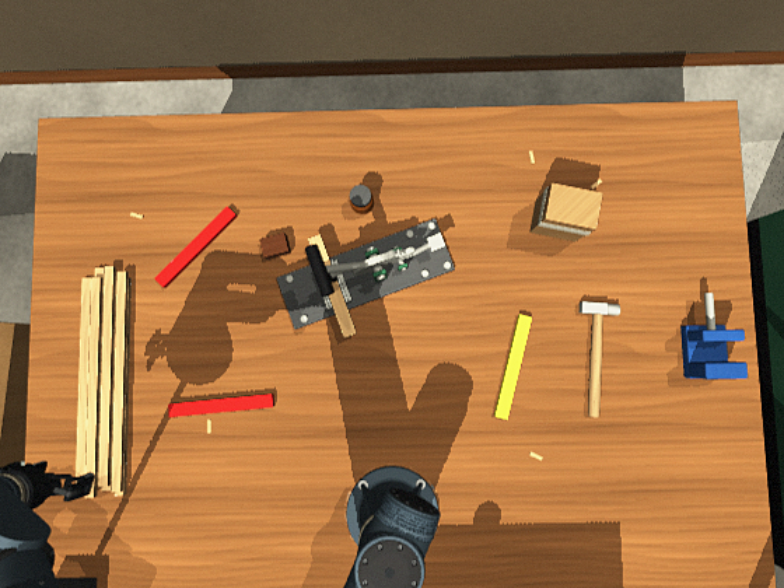

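The side view shows the fixture at about (410,305), with the black crossbar at (388,211) and the thumb plate at (450,334). In the top view the bed plate spans (277,220)-(455,328), the crossbar is at (320,270) and the thumb plate at (437,241). The jar is at (361,197), the offcut at (276,245) and the carton at (570,208). The slat-like things are two red ones, one yellow one, a pile of strips at (105,380), and the wooden one at (335,290). The last is meant: it is wooden and lies in the jig under the arm.

```bash
cat > h.py <<'E'
import numpy as np,cv2
def cloud(s):
    d=s["depth"];K=s["intrinsics"];v,u=np.mgrid[:d.shape[0],:d.shape[1]]
    P=np.stack([(u-K[0,2])/K[0,0]*d,(v-K[1,2])/K[1,1]*d,d],-1)
    return (P-s["t"])@s["R"]
E
python3 - <<'E'
from h import *
s=dict(np.load("top0.npz"));W=cloud(s);S=dict(np.load("side0.npz"));WS=cloud(S)
roi=np.zeros(W.shape[:2],bool);roi[150:240,190:330]=1
bgr=s["pixels"].astype(int)
gray=(bgr.max(-1)-bgr.min(-1)<30)
z=W[...,2]
print("bench z",np.median(z[roi&~gray]))
m=roi&gray&(z>.006)&(z<.019)
m=cv2.morphologyEx(m.astype(np.uint8),cv2.MORPH_OPEN,np.ones((2,2)))>0
n,l,st,_=cv2.connectedComponentsWithStats(m.astype(np.uint8));print(st[1:,4])
keep=np.isin(l,[i for i in range(1,n) if st[i,4]>60])
r=cv2.minAreaRect(W[keep][:,:2].astype(np.float32));print(r,cv2.boxPoints(r).round(4))
# bed centre local (-.03,0); +x to robot's right (image right)
w,h=r[1];a=np.radians(r[2]); ax=np.array([np.cos(a),np.sin(a)]) if w>h else np.array([-np.sin(a),np.cos(a)])
if ax[1]>0:ax=-ax
o=np.array(r[0])+.03*ax;ay=np.array([-ax[1],ax[0]])
print("o",o,"ax",ax,"yaw",np.degrees(np.arctan2(ax[1],ax[0])))
np.savez("fix.npz",o=o,ax=ax,ay=ay)
for nm,w_,px in(("top",W,s["pixels"].astype(int)),("side",WS,S["pixels"].astype(int))):
    L=np.stack([(w_[...,:2]-o)@ax,(w_[...,:2]-o)@ay,w_[...,2]],-1)
    t=(abs(L[...,0]-.142)<.04)&(abs(L[...,1])<.03)&(L[...,2]>.065)&(L[...,2]<.12)
    b=(L[...,0]<-.05)&(L[...,0]>-.2)&(abs(L[...,1])<.09)&(L[...,2]>.2)&(L[...,2]<.32)&(px.max(-1)<60)
    for q,M in(("plate",t),("bar",b)):
        if M.sum(): print(nm,q,M.sum(),np.median(L[M],0).round(4),L[M].min(0).round(3),L[M].max(0).round(3))
    h=(abs(L[...,0])<.4)&(abs(L[...,1])<.25)&(L[...,2]>.05)
    j=(abs(L[...,0]-.0)<.17)&(abs(L[...,1])>.07)&(abs(L[...,1])<.22)&(L[...,2]>.03)
    if nm=="top":
        print("near things",L[j].min(0).round(3),L[j].max(0).round(3),j.sum())
        c=(w_[...,2]>.12)&(abs(L[...,0])<.5)&(L[...,0]>.15);print("carton local",L[c].min(0).round(3),L[c].max(0).round(3)) if c.any() else 0
cv2.imwrite("pics/crop.png",np.hstack([cv2.resize(s["pixels"][145:245,185:335,::-1],(400,400),interpolation=2),cv2.resize(S["pixels"][135:275,235:360,::-1],(400,400),interpolation=2)]))
E
```

```text
bench z -0.00011239126629021627
[ 699 1356  999]
((0.4894852042198181, 0.03003998100757599), (0.24610687792301178, 0.40102383494377136), 19.431804656982422) [[ 0.3067  0.1782]
 [ 0.4401 -0.2   ]
 [ 0.6722 -0.1181]
 [ 0.5388  0.2601]]
o [0.49946574 0.00174884] ax [ 0.33268466 -0.94303813] yaw -70.56819534301758
top bar 278 [-0.1063  0.0506  0.2812] [-0.119  0.013  0.267] [-0.094  0.09   0.287]
near things [-0.126 -0.123  0.031] [0.156 0.22  1.341] 1524
carton local [ 0.365 -0.039  0.12 ] [0.499 0.085 0.157]
side bar 108 [-0.0964  0.0409  0.2769] [-0.111  0.01   0.267] [-0.091  0.09   0.285]
```

View pics/crop.png

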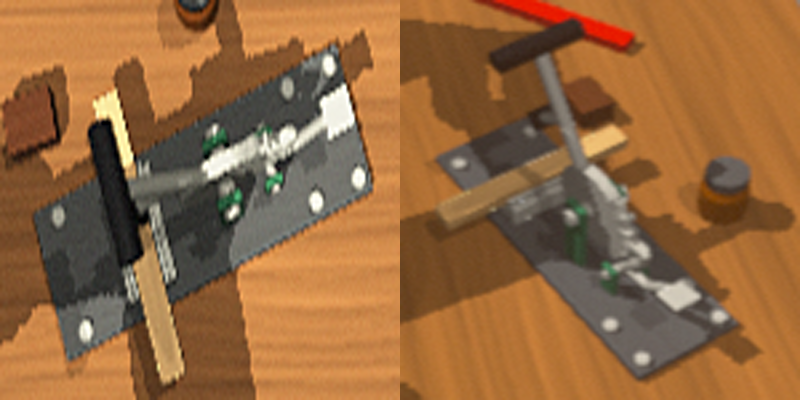

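The crop confirms the identification. Left panel: crossbar (115,190), thumb plate (338,112), wooden slat (140,240) in the jig under the arm. The fitted plate width (246 mm against 130 mm) is contaminated, so I'll refine it before acting.

```bash
python3 - <<'E'
from h import *
s=dict(np.load("top0.npz"));W=cloud(s);S=dict(np.load("side0.npz"));WS=cloud(S)
px=s["pixels"].astype(int);z=W[...,2]
roi=np.zeros(z.shape,bool);roi[150:240,190:330]=1
m=roi&(z>.0075)&(z<.017)&(px.max(-1)-px.min(-1)<22)&(px.max(-1)<130)
m=cv2.morphologyEx(m.astype(np.uint8),cv2.MORPH_OPEN,np.ones((3,3)))
n,l,st,_=cv2.connectedComponentsWithStats(m);print(st[1:])
for i in range(1,n):
    if st[i,4]>100: print(i,cv2.minAreaRect(W[l==i][:,:2].astype(np.float32)))
keep=np.isin(l,[i for i in range(1,n) if st[i,4]>100])
r=cv2.minAreaRect(W[keep][:,:2].astype(np.float32));print(r)
w,h=r[1];a=np.radians(r[2]); ax=np.array([np.cos(a),np.sin(a)]) if w>h else np.array([-np.sin(a),np.cos(a)])
if ax[1]>0:ax=-ax
o=np.array(r[0])+.03*ax;ay=np.array([-ax[1],ax[0]])
print("o",o,"yaw",np.arctan2(ax[1],ax[0]))
np.savez("fix.npz",o=o,ax=ax,ay=ay)
for nm,w_,p in(("top",W,px),("side",WS,S["pixels"].astype(int))):
    L=np.stack([(w_[...,:2]-o)@ax,(w_[...,:2]-o)@ay,w_[...,2]],-1)
    t=(abs(L[...,0]-.142)<.04)&(abs(L[...,1])<.05)&(L[...,2]>.07)&(L[...,2]<.11)
    b=(L[...,0]<-.05)&(L[...,0]>-.2)&(abs(L[...,1])<.09)&(L[...,2]>.2)&(L[...,2]<.32)&(p.max(-1)<60)
    for q,M in(("plate",t),("bar",b)):
        if M.sum(): print(nm,q,M.sum(),np.median(L[M],0).round(4),L[M].min(0).round(3),L[M].max(0).round(3))
    if q=="bar" and nm=="top":
        d=L[b][:,:2]; print("bar dir",np.linalg.svd(d-d.mean(0))[2][0])
    for q,M in (("jar",(L[...,0]>-.06)&(L[...,0]<.2)&(L[...,1]>.07)&(L[...,1]<.3)&(L[...,2]>.04)&(L[...,2]<.12)),("carton",(L[...,0]>.25)&(L[...,0]<.6)&(abs(L[...,1])<.2)&(L[...,2]>.1)&(L[...,2]<.2))):
        if M.any(): print(nm,q,M.sum(),L[M].min(0).round(3),L[M].max(0).round(3))
E
```

```text
[[302 159   4   4  16]
 [295 162  10  15  98]
 [284 165   8  12  67]
 [306 164   7   4  25]
 [265 168  18  12 110]
 [257 176   3   3   9]
 [276 177  46  29 561]
 [247 178   9   9  65]
 [242 183   4   5  19]
 [257 182   4   4  16]
 [201 191  32  43 709]
 [246 193  26  27 340]
 [200 197   4   3  12]
 [272 201   5   9  33]
 [234 222   3   4  12]]
5 ((0.6144309639930725, 0.005798019468784332), (0.033638518303632736, 0.06044517830014229), 20.196372985839844)
7 ((0.5582237243652344, -0.07301563024520874), (0.06274772435426712, 0.15301227569580078), 18.802900314331055)
11 ((0.49639058113098145, 0.20056866109371185), (0.12709227204322815, 0.08578359335660934), 19.98522186279297)
12 ((0.514594554901123, 0.05991353094577789), (0.08629415184259415, 0.07856757938861847), 4.421558380126953)
((0.5480349659919739, 0.05311320722103119), (0.12782511115074158, 0.39795982837677), 19.339582443237305)
o [0.55796996 0.02480604] yaw -1.2332569371995163
top plate 133 [0.1396 0.0008 0.087 ] [ 0.111 -0.015  0.07 ] [0.159 0.017 0.095]
top bar 347 [-0.1042 -0.0031  0.2813] [-0.118 -0.05   0.267] [-0.092  0.049  0.287]
bar dir [ 0.01519853 -0.9998845 ]
top jar 247 [-0.004  0.135  0.04 ] [0.049 0.187 0.083]
top carton 1235 [ 0.367 -0.103  0.1  ] [0.501 0.023 0.157]
side plate 99 [ 0.1436 -0.0023  0.0867] [ 0.112 -0.017  0.072] [0.162 0.014 0.093]
side bar 124 [-0.0942 -0.0167  0.277 ] [-0.109 -0.053  0.267] [-0.088  0.041  0.285]
side jar 219 [-0.     0.132  0.04 ] [0.051 0.184 0.078]
side carton 1610 [ 0.367 -0.105  0.1  ] [0.504 0.021 0.155]
```

```bash
cat > go.py <<'E'
import sys;from h import *;from station import manip;from scipy.spatial.transform import Rotation as R
# args: local x, y, z of goal in fixture frame
f=np.load("fix.npz");s=manip.sense();l=list(map(float,sys.argv[1:4]))
g=np.r_[f["o"]+l[0]*f["ax"]+l[1]*f["ay"],l[2]]
r=R.from_quat(s["tool_rot"]);X=np.c_[np.r_[f["ax"],0],np.r_[-f["ay"],0],[0,0,-1]] # tool y along fixture -y
G=min((R.from_matrix(X@np.diag([k,k,1])) for k in(1,-1)),key=lambda q:(r.inv()*q).magnitude())
p=s["tcp_pos"]-np.r_[f["o"],0]
print("t",round(s["t"],2),"local tcp",(np.r_[f["ax"],0]@p).round(4),(np.r_[f["ay"],0]@p).round(4),p[2].round(4),"F",np.round(s["force"],1),"q",np.round(s["q"],2),"gap",s["finger_gap"])
print("travel",(r.inv().apply(g-s["tcp_pos"])/.8).round(4),"turn",((r.inv()*G).as_rotvec()/np.pi).round(4))
E
python3 go.py 0.142 0 0.36
```

```text
t 0.1 local tcp -0.6822 -0.1904 0.2304 F [-0.3 -1.  -1. ] q [ 1.15  0.53  1.43  0.    1.18 -0.18] gap 0.9986437048060003
travel [-0.7668 -0.7284 -0.1608] turn [-6.00e-04  2.00e-04  3.14e-01]
```

Request:
{"op": "apply_moves", "data": {"claw": [-1,-1,-1,-1,-1], "travel": [[0,0,-0.05],[-0.02,-0.02,-0.1],[-0.04,-0.04,-0.15],[-0.08,-0.076,-0.161],[-0.115,-0.11,-0.161]], "turn": [[0,0,0.03],[0,0,0.06],[0,0,0.09],[0,0,0.12],[0,0,0.15]]}}

```text
t: 0.52
tcp_pos: [0.2187, 0.5041, 0.3637]
tool_rot: [0.352, 0.936, 0.004, 0.001]
force: [1.3, 0.1, -1.0]
finger_gap: 0.3
gripper_force: 0.0
```

```bash
python3 go.py 0.142 0 0.36
```

```text
t 0.52 local tcp -0.5646 -0.1614 0.3637 F [ 1.3  0.1 -1. ] q [ 0.96  0.29  1.45 -0.    1.4   0.11] gap 0.2995077009079831
travel [-0.8685 -0.258   0.0016] turn [ 0.0026 -0.001   0.1634]
```

Request:
{"op": "apply_moves", "data": {"claw": [-1,-1,-1,-1,-1], "travel": [[-0.048,-0.0143,0],[-0.096,-0.0286,0],[-0.144,-0.0429,0],[-0.192,-0.0572,0],[-0.24,-0.0715,0]], "turn": [[0,0,0.033],[0,0,0.066],[0,0,0.099],[0,0,0.131],[0,0,0.163]]}}

```text
t: 0.93
tcp_pos: [0.3247, 0.3315, 0.3596]
tool_rot: [0.579, 0.815, -0.0, -0.0]
force: [0.7, -1.1, -0.3]
finger_gap: -0.002
gripper_force: 0.0
```

```bash
python3 go.py 0.142 0 0.36
```

```text
t 0.93 local tcp -0.3666 -0.1185 0.3596 F [ 0.7 -1.1 -0.3] q [ 0.55  0.16  1.63 -0.    1.35  0.22] gap -0.0022360432962534246
travel [-6.356e-01  1.490e-01 -5.000e-04] turn [-0.0002  0.0001 -0.0004]
```

Request:
{"op": "apply_moves", "data": {"claw": [-1,-1,-1,-1,-1], "travel": [[-0.05,0.0117,0],[-0.1,0.0234,0],[-0.15,0.035,0],[-0.2,0.047,0],[-0.25,0.0586,0]], "turn": [[0,0,0],[0,0,0],[0,0,0],[0,0,0],[0,0,0]]}}

```text
t: 1.35
tcp_pos: [0.4359, 0.1586, 0.3596]
tool_rot: [0.577, 0.817, -0.0, -0.0]
force: [1.2, 0.9, 0.0]
finger_gap: -0.001
gripper_force: 0.0
```

Request:
{"op": "apply_moves", "data": {"claw": [-1,-1,-1,-1,-1], "travel": [[-0.05,0.0117,0],[-0.1,0.0234,0],[-0.15,0.035,0],[-0.2,0.047,0],[-0.25,0.0586,0]], "turn": [[0,0,0],[0,0,0],[0,0,0],[0,0,0],[0,0,0]]}}

```text
t: 1.77
tcp_pos: [0.547, -0.0143, 0.3594]
tool_rot: [0.577, 0.817, -0.0, -0.0]
force: [0.2, -0.6, 0.1]
finger_gap: 0.0
gripper_force: 0.0
```

```bash
python3 go.py 0.143 0 0.12
```

```text
t 1.77 local tcp 0.0332 -0.0233 0.3594 F [ 0.2 -0.6  0.1] q [-0.23  0.29  1.45  0.    1.4  -0.57] gap 6.882842445932942e-05
travel [-0.1375  0.029   0.2991] turn [-0.0002 -0.0002  0.0008]
```

Request:
{"op": "apply_moves", "data": {"claw": [-1,-1,-1,-1,-1], "travel": [[-0.049,0.01,0],[-0.097,0.02,0],[-0.1375,0.029,0.02],[-0.1375,0.029,0.06],[-0.1375,0.029,0.11]], "turn": [[0,0,0],[0,0,0],[0,0,0],[0,0,0],[0,0,0]]}}

```text
t: 2.18
tcp_pos: [0.6078, -0.1114, 0.2726]
tool_rot: [0.578, 0.816, 0.001, 0.003]
force: [1.1, 1.1, 0.1]
finger_gap: 0.002
gripper_force: 0.0
```

Request:
{"op": "apply_moves", "data": {"claw": [-1,-1,-1,-1,-1], "travel": [[0,0,0.05],[0,0,0.1],[0,0,0.14],[0,0,0.17],[0,0,0.18]], "turn": [[0,0,0],[0,0,0],[0,0,0],[0,0,0],[0,0,0]]}}

```text
t: 2.6
tcp_pos: [0.6018, -0.1072, 0.1229]
tool_rot: [0.577, 0.817, -0.001, -0.005]
force: [-0.5, 0.0, 0.0]
finger_gap: 0.006
gripper_force: 0.0
```

```bash
python3 go.py 0.144 0 0.085; python3 - <<'E'
from station import manip
import cv2,numpy as np
a,b=(manip.snapshot(n)["pixels"] for n in("top","side"))
cv2.imwrite("pics/p1.png",np.hstack([cv2.resize(a[130:250,200:350,::-1],(400,320),interpolation=2),cv2.resize(b[130:280,230:400,::-1],(400,320),interpolation=2)]))
E
```

```text
t 2.6 local tcp 0.1391 -0.0023 0.1229 F [-0.5  0.   0. ] q [-0.36  0.65  1.55 -0.    0.95 -0.7 ] gap 0.006110501017545418
travel [-0.0065  0.0032  0.0473] turn [-0.0024 -0.002   0.0009]
```

View pics/p1.png

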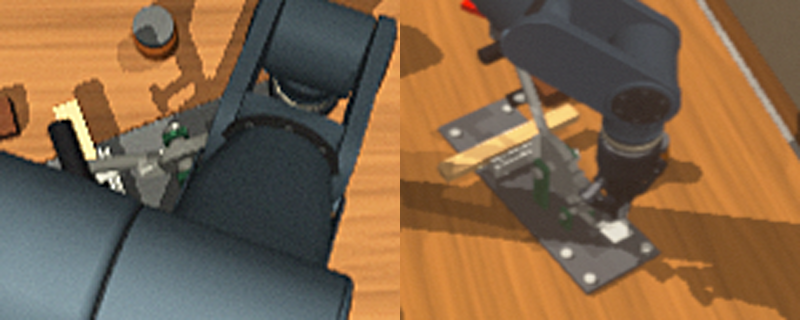

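The right panel shows the shut fingertips just above the thumb plate, near (610,220). Everything else is where it was.

```bash
python3 go.py 0.145 0 0.056
```

```text
t 2.7 local tcp 0.1403 -0.0006 0.1258 F [0.  0.7 0. ] q [-0.36  0.65  1.55 -0.    0.95 -0.7 ] gap 0.0019491407352752465
travel [-0.0061  0.0011  0.0873] turn [-0.0012 -0.001   0.001 ]
```

Request:
{"op": "apply_moves", "data": {"claw": [-1,-1,-1,-1,-1], "travel": [[-0.003,0.001,0.015],[-0.004,0.001,0.03],[-0.004,0.001,0.04],[-0.004,0.001,0.05],[-0.005,0.001,0.06]], "turn": [[0,0,0],[0,0,0],[0,0,0],[0,0,0],[0,0,0]]}}

```text
t: 3.12
tcp_pos: [0.608, -0.1123, 0.0799]
tool_rot: [0.577, 0.817, 0.0, 0.001]
force: [0.2, -0.8, 1.7]
finger_gap: -0.001
gripper_force: 1.0
```

```bash
python3 go.py 0.146 0 0.055
```

```text
t 3.12 local tcp 0.1459 0.0018 0.0799 F [ 0.2 -0.8  1.7] q [-0.36  0.71  1.57 -0.    0.86 -0.7 ] gap -0.0012669300308557065
travel [-0.0001 -0.0023  0.0312] turn [0.0005 0.0006 0.0011]
```

Request:
{"op": "apply_moves", "data": {"claw": [-1,-1,-1,-1,-1], "travel": [[0,-0.001,0.007],[0,-0.001,0.014],[0,-0.001,0.021],[0,-0.001,0.027],[0,-0.001,0.031]], "turn": [[0,0,0],[0,0,0],[0,0,0],[0,0,0],[0,0,0]]}}

```text
t: 3.53
tcp_pos: [0.6068, -0.1123, 0.0547]
tool_rot: [0.577, 0.817, 0.0, 0.0]
force: [0.8, -3.2, 9.9]
finger_gap: -0.002
gripper_force: 6.0
```

```bash
python3 go.py 0.146 0 0.055
```

```text
t 3.53 local tcp 0.1456 0.0007 0.0547 F [ 0.8 -3.2  9.9] q [-0.36  0.75  1.58 -0.    0.81 -0.7 ] gap -0.002345994151766335
travel [-0.0005 -0.0008 -0.0004] turn [0.0002 0.0002 0.001 ]
```

Request:
{"op": "apply_moves", "data": {"claw": [-1,-1,-1,-1,-1], "travel": [[0,0,-0.03],[0,0,-0.08],[0,0,-0.13],[0,0,-0.18],[0,0,-0.23]], "turn": [[0,0,0],[0,0,0],[0,0,0],[0,0,0],[0,0,0]]}}

```text
t: 3.95
tcp_pos: [0.6051, -0.111, 0.2398]
tool_rot: [0.577, 0.817, -0.0, -0.002]
force: [0.5, 0.4, 0.6]
finger_gap: 0.002
gripper_force: 0.0
```

Request:
{"op": "apply_moves", "data": {"claw": [-1,-1,-1,-1,-1], "travel": [[0,0,-0.05],[0,0,-0.1],[0.03,0,-0.12],[0.075,0,-0.13],[0.125,0,-0.13]], "turn": [[0,0,0],[0,0,0],[0,0,0],[0,0,0],[0,0,0]]}}

```text
t: 4.37
tcp_pos: [0.5737, -0.0177, 0.3452]
tool_rot: [0.578, 0.816, 0.001, 0.002]
force: [0.3, 0.9, 0.3]
finger_gap: -0.001
gripper_force: 0.0
```

```bash
cat > look.py <<'E'
from h import *;from station import manip;import sys
f=np.load("fix.npz")
for nm in("top","side"):
    s=manip.snapshot(nm);w=cloud(s);p=s["pixels"].astype(int)
    L=np.stack([(w[...,:2]-f["o"])@f["ax"],(w[...,:2]-f["o"])@f["ay"],w[...,2]],-1)
    t=(abs(L[...,0]-.15)<.03)&(abs(L[...,1])<.03)&(L[...,2]>.03)&(L[...,2]<.11)
    b=(L[...,0]<-.05)&(L[...,0]>-.24)&(abs(L[...,1])<.06)&(L[...,2]>.1)&(L[...,2]<.3)&(p.max(-1)<60)
    for q,M in(("plate",t),("bar",b)):
        if M.sum()>5: print(nm,q,M.sum(),np.median(L[M],0).round(4),L[M].min(0).round(3),L[M].max(0).round(3))
    cv2.imwrite(f"pics/{sys.argv[1]}_{nm}.png",s["pixels"][:,:,::-1])
E
python3 look.py p2; python3 go.py -0.098 0 0.31
```

```text
top plate 122 [0.1487 0.0008 0.0515] [ 0.12  -0.015  0.043] [0.168 0.017 0.061]
top bar 150 [-0.107   0.0243  0.2814] [-0.117 -0.011  0.22 ] [-0.064  0.047  0.288]
side plate 113 [ 0.1517 -0.0027  0.0496] [ 0.122 -0.018  0.042] [0.171 0.016 0.057]
side bar 35 [-0.0922 -0.0146  0.2743] [-0.099 -0.052  0.163] [-0.085  0.032  0.281]
t 4.47 local tcp 0.0389 -0.0011 0.3432 F [ 0.4 -0.1  0.1] q [-0.22  0.34  1.42  0.    1.38 -0.57] gap -0.004299564858307666
travel [0.1709 0.0029 0.0423] turn [-0.0006 -0.0015  0.0027]
```

The plate is now 38 mm lower (z ≈ 0.050), so the pawl is free and at its stop. The bar hasn't moved, with its top at 0.287.

Request:
{"op": "apply_moves", "data": {"claw": [-1,-1,-1,-1,-1], "travel": [[0.05,0.001,0],[0.1,0.002,0],[0.14,0.003,0.005],[0.169,0.003,0.03],[0.169,0.003,0.05]], "turn": [[0,0,0],[0,0,0],[0,0,0],[0,0,0],[0,0,0]]}}

```text
t: 4.88
tcp_pos: [0.5273, 0.1146, 0.3021]
tool_rot: [0.575, 0.818, 0.0, -0.002]
force: [-0.2, -1.8, -0.2]
finger_gap: 0.0
gripper_force: 0.0
```

Request:
{"op": "apply_moves", "data": {"claw": [-1], "travel": [[0,0,0]], "turn": [[0,0,0]]}}

```text
t: 4.97
tcp_pos: [0.5265, 0.1119, 0.2992]
tool_rot: [0.576, 0.818, -0.003, -0.004]
force: [-0.8, -0.3, 0.2]
finger_gap: -0.001
gripper_force: 0.0
```

```bash
python3 go.py -0.097 0 0.287
```

```text
t 4.97 local tcp -0.0926 -0.0009 0.2992 F [-0.8 -0.3  0.2] q [ 0.    0.34  1.56  0.    1.26 -0.34] gap -0.0011234525239481425
travel [0.0055 0.0013 0.0153] turn [-0.0028 -0.0011  0.0019]
```

Request:
{"op": "apply_moves", "data": {"claw": [-1,-1,-1,-1,-1], "travel": [[0.0025,0.001,0.02],[0.0125,0.001,0.0275],[0.024,0.001,0.035],[0.034,0.001,0.0425],[0.044,0.001,0.051]], "turn": [[0,0,0],[0,0,0],[0,0,0],[0,0,0],[0,0,0]]}}

```text
t: 5.38
tcp_pos: [0.5196, 0.1443, 0.2626]
tool_rot: [0.577, 0.817, 0.0, 0.001]
force: [0.3, 0.0, 2.6]
finger_gap: -0.005
gripper_force: 1.7
```

```bash
python3 go.py -0.157 0 0.2346; python3 look.py p3
```

```text
t 5.38 local tcp -0.1254 0.0033 0.2626 F [0.3 0.  2.6] q [ 0.06  0.37  1.61 -0.    1.15 -0.28] gap -0.005385209339360407
travel [ 0.0395 -0.0041  0.035 ] turn [0.0005 0.0002 0.0008]
top plate 122 [0.1489 0.0008 0.0515] [ 0.121 -0.015  0.044] [0.169 0.017 0.06 ]
top bar 32 [-0.1116 -0.0102  0.1563] [-0.125 -0.049  0.143] [-0.088  0.003  0.259]
side plate 115 [ 0.152  -0.003   0.0502] [ 0.121 -0.018  0.041] [0.171 0.015 0.057]
side bar 65 [-0.1237 -0.0119  0.2536] [-0.139 -0.052  0.247] [-0.116  0.042  0.297]
```

Request:
{"op": "apply_moves", "data": {"claw": [-1,-1,-1,-1,-1], "travel": [[0.011,-0.001,0.0075],[0.02,-0.001,0.0175],[0.0275,-0.001,0.026],[0.035,-0.001,0.036],[0.0425,-0.001,0.046]], "turn": [[0,0,0],[0,0,0],[0,0,0],[0,0,0],[0,0,0]]}}

```text
t: 5.9
tcp_pos: [0.5068, 0.1784, 0.2259]
tool_rot: [0.577, 0.816, 0.002, -0.001]
force: [-0.6, 5.4, 7.8]
finger_gap: -0.0
gripper_force: 3.6
```

```bash
python3 go.py -0.189 0 0.182
```

```text
t 5.9 local tcp -0.1619 0.0026 0.2259 F [-0.6  5.4  7.8] q [ 0.13  0.42  1.66  0.01  1.06 -0.21] gap -0.00020005040548987853
travel [ 0.0337 -0.0034  0.055 ] turn [ 0.0009 -0.0013  0.0006]
```

Request:
{"op": "apply_moves", "data": {"claw": [-1,-1,-1,-1,-1], "travel": [[0.009,-0.001,0.011],[0.016,-0.001,0.0225],[0.0225,-0.001,0.034],[0.0275,-0.001,0.045],[0.0325,-0.001,0.056]], "turn": [[0,0,0],[0,0,0],[0,0,0],[0,0,0],[0,0,0]]}}

```text
t: 6.32
tcp_pos: [0.4974, 0.2008, 0.1799]
tool_rot: [0.577, 0.817, 0.0, -0.0]
force: [0.8, 2.6, 3.7]
finger_gap: 0.001
gripper_force: 1.9
```

```bash
python3 go.py -0.198 0 0.146;  python3 look.py p4
```

```text
t 6.32 local tcp -0.1862 0.0011 0.1799 F [0.8 2.6 3.7] q [ 0.17  0.48  1.71  0.    0.95 -0.17] gap 0.0013433966098605396
travel [ 0.0148 -0.0014  0.0424] turn [ 0.0001 -0.0002  0.001 ]
top plate 122 [0.1487 0.0002 0.0516] [ 0.12  -0.015  0.046] [0.168 0.017 0.061]
top bar 61 [-0.1787 -0.0372  0.1755] [-0.194 -0.057  0.102] [-0.11  -0.006  0.272]
side plate 112 [ 0.1519 -0.0028  0.0495] [ 0.123 -0.019  0.04 ] [0.171 0.014 0.059]
side bar 284 [-0.1742 -0.0117  0.2508] [-0.189 -0.058  0.162] [-0.162  0.055  0.3  ]
```

Request:
{"op": "apply_moves", "data": {"claw": [-1,-1,-1,-1,-1], "travel": [[0.004,-0.001,0.01],[0.0075,-0.001,0.02],[0.01,-0.001,0.03],[0.0125,-0.001,0.039],[0.0135,-0.001,0.046]], "turn": [[0,0,0],[0,0,0],[0,0,0],[0,0,0],[0,0,0]]}}

```text
t: 6.83
tcp_pos: [0.4928, 0.2101, 0.1428]
tool_rot: [0.577, 0.817, -0.0, -0.001]
force: [-1.2, 1.6, 2.9]
finger_gap: 0.001
gripper_force: 1.5
```

```bash
python3 go.py -0.2 0 0.132
```

```text
t 6.83 local tcp -0.1964 -0.0002 0.1428 F [-1.2  1.6  2.9] q [ 0.19  0.53  1.74  0.    0.87 -0.15] gap 0.0011311958458895114
travel [0.0045 0.0002 0.0135] turn [-0.0003 -0.0002  0.0009]
```

Final approach, in small steps while watching the force.

Request:
{"op": "apply_moves", "data": {"claw": [-1,-1,-1,-1,-1], "travel": [[0.0005,0,0.003],[0.001,0,0.006],[0.001,0,0.009],[0.001,0,0.011],[0.001,0,0.0125]], "turn": [[0,0,0],[0,0,0],[0,0,0],[0,0,0],[0,0,0]]}}

```text
t: 7.25
tcp_pos: [0.4928, 0.2105, 0.1337]
tool_rot: [0.577, 0.817, -0.0, -0.0]
force: [-0.2, 1.8, 2.7]
finger_gap: -0.002
gripper_force: 1.4
```

```bash
python3 go.py -0.2 0 0.132
```

```text
t 7.25 local tcp -0.1968 0.0 0.1337 F [-0.2  1.8  2.7] q [ 0.2   0.55  1.75 -0.    0.85 -0.15] gap -0.0023254550034035796
travel [ 0.004  -0.      0.0021] turn [-0.0001 -0.      0.001 ]
```

Request:
{"op": "apply_moves", "data": {"claw": [-1,-1,-1], "travel": [[0,0,0.001],[0,0,0.002],[0,0,0.0025]], "turn": [[0,0,0],[0,0,0],[0,0,0]]}}

```text
t: 7.5
tcp_pos: [0.4929, 0.2106, 0.1328]
tool_rot: [0.577, 0.817, 0.0, 0.0]
force: [-3.9, 1.1, 12.0]
finger_gap: -0.001
gripper_force: 6.1
```

Request:
{"op": "apply_moves", "data": {"claw": [-1,-1], "travel": [[0,0,0.001],[0,0,0.001]], "turn": [[0,0,0],[0,0,0]]}}

```text
t: 7.67
tcp_pos: [0.4929, 0.2106, 0.1327]
tool_rot: [0.577, 0.817, 0.0, 0.0]
force: [-3.8, 1.0, 15.2]
finger_gap: 0.002
gripper_force: 7.0
```

The force rose sharply at z = 0.133, which means the pad is on the slat. Backing off straight up, then clear of the fixture.

Request:
{"op": "apply_moves", "data": {"claw": [-1,-1,-1,-1,-1], "travel": [[0,0,-0.005],[0,0,-0.03],[0,0,-0.08],[0,0,-0.13],[0,0,-0.18]], "turn": [[0,0,0],[0,0,0],[0,0,0],[0,0,0],[0,0,0]]}}

```text
t: 8.08
tcp_pos: [0.4926, 0.2099, 0.276]
tool_rot: [0.577, 0.817, -0.001, -0.0]
force: [1.6, 0.6, -0.5]
finger_gap: -0.0
gripper_force: 0.0
```

Request:
{"op": "apply_moves", "data": {"claw": [-1,-1,-1,-1,-1], "travel": [[0.05,0,-0.01],[0.1,0,-0.01],[0.15,0,-0.01],[0.2,0,-0.01],[0.2,0,-0.01]], "turn": [[0,0,0],[0,0,0],[0,0,0],[0,0,0],[0,0,0]]}}

```text
t: 8.5
tcp_pos: [0.437, 0.3667, 0.283]
tool_rot: [0.575, 0.818, 0.001, -0.001]
force: [0.6, -0.1, -0.3]
finger_gap: 0.003
gripper_force: 0.0
```

```bash
python3 look.py p5; python3 -c "
import cv2,numpy as np
a=cv2.imread('pics/p5_top.png');b=cv2.imread('pics/p5_side.png')
cv2.imwrite('pics/p5.png',np.hstack([cv2.resize(a[120:260,180:350],(400,330),interpolation=2),cv2.resize(b[130:280,220:390],(400,330),interpolation=2)]))"; python3 go.py 0 0 .3
```

```text
top plate 122 [0.1488 0.0006 0.0515] [ 0.12  -0.015  0.043] [0.168 0.017 0.06 ]
top bar 262 [-0.1981 -0.0022  0.13  ] [-0.212 -0.049  0.116] [-0.187  0.047  0.139]
side plate 114 [ 0.1512 -0.0027  0.0496] [ 0.121 -0.018  0.043] [0.171 0.014 0.055]
side bar 42 [-0.1885 -0.0235  0.1259] [-0.199 -0.053  0.116] [-0.184  0.038  0.131]
t 8.6 local tcp -0.3577 -0.0007 0.2826 F [-0.3 -0.1 -1.1] q [ 0.49  0.4   1.51 -0.    1.23  0.15] gap -0.0007971037825465588
travel [-0.4472 -0.0021 -0.0212] turn [-0.0001  0.0004  0.0021]
```

View pics/p5.png

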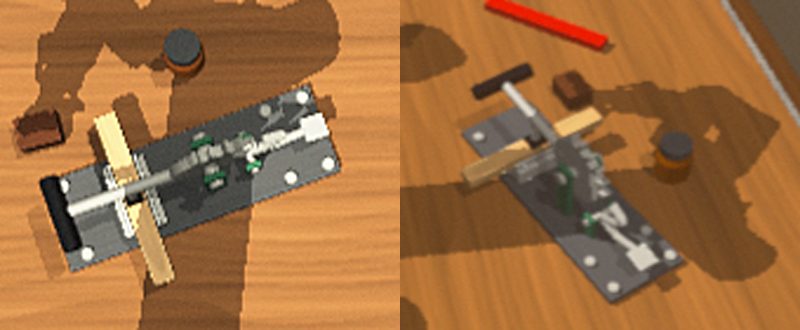

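The picture shows the arm down with the bar at (60,212), its top at about 0.13 m. The pad is on the slat at (133,195), and the thumb plate at (313,127) is still down. The slat, jar and offcut have not moved, and the robot is clear.

```bash
python3 -c "
from station import manip
print(manip.sign_off())"
```

```text
the job is handed in; nothing more can be done
None
```

I pressed the pawl free and left it down, then pushed the hold-down arm down until its pad rested on the wooden slat; the slat, jar and offcut looked unmoved, and I handed the job in at about 8.6 s on the robot's clock.

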